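Drip and rack the sharpening stone

ROBOT

A 6-joint arm with a two-finger parallel gripper is mounted at the origin on the work surface. World frame = base frame: x ahead of the robot, y to its left, z up, the work surface at z = 0. Lengths are in mm, angles in degrees, forces in N, time in s.
With the tool pointing down it reaches from about 300 to 850 mm from the base axis. Payload 4.2 kg.
Tool frame: the origin (TCP) lies on the centre line of the jaws, within the pads' length; the fingertips stand 14 mm ahead of it and the grasp point (between the pads) lies 5 mm behind it (env.finger_overhang is the z of the fingertips in the tool frame, in mm); z points along the fingers, y is the line along which they close (so a half turn about z gives the same grasp; the last joint's range is limited). The gripper opens to 91 mm and grips with 3 to 60 N. Pads are 32 mm wide; open, the fingers measure 118 mm over their backs; the gripper's body (76 mm by 178 mm) begins 60 mm behind the grasp point.
Start: joints at [-75.459, 18.312, 89.639, -0, 72.044, -1.146], TCP at [155.478, -553.596, 227.976] pointing down, gripper open.
Joint ranges: [-177.97, 177.97], [-48.28, 115.42], [12.27, 149.76], [-77.06, 257.06], [2.81, 150.46], [-146.56, 146.56]. Speed limits (degrees/s): [147.25, 147.25, 180, 180, 180, 180].

INTERFACE

Orientations are given as [roll, pitch, yaw] about the fixed x, y, z axes, in that order (R = Rz(yaw) Ry(pitch) Rx(roll)).
In Python, from workcell import sensors, viewer, env gives the robot as it stands. The module is installed in compiled form; this text tells all that it offers.
- The arm moves only by the tool step_arm, never from a script. Its argument "plan" is one flat list of numbers, 6 for each row, row after row: the shift along the tool's x, y, z in cm, then the turn, a rotation vector about the tool's x, y, z in rad. In form: [x, y, z, wx, wy, wz, x, y, z, wx, wy, wz, ...]. A call has 1 to 5 rows; each row shifts and turns the commanded pose from where the row before left it, along the tool's axes as they then stand; what a row does not reach is not made up. A row lasts 1/12 s, in which the tool goes at most 41.7 mm and 7.16 degrees, less where a joint would pass 70% of its speed; a pose out of reach is approached as far as the arm can. A call is refused whole if a number of a shift passes 4.17 or a number of a turn 0.125, either way. A call with a gripper value outside its range is refused whole. "hand" is the finger opening in cm, from 0 to 9.12, set as the call begins (left out, the last holds). The fingers move at their own pace and stop on an object; "newtons" is the grip in N (left out, the last holds). Time passes only in rows, so rows that do not move let the fingers close. It gives the time, the measured TCP pose, the force, the opening and the grip force at its end, in the units of the state.
- sensors.state(): the state, without advancing time (a new reading comes with each control period).
- viewer.grab_frame(name): name is "side" or "top" or "wrist"; returns a dict with "img" (420x560x3 uint8, red, green, blue), "fx", "fy", "cx", "cy" (pixels), "position" and "attitude" of the camera in the world. Camera axes: x right, y down, z forward; pixel columns grow to the right and rows downward; lengths in mm; the calibration is good to about 2 mm. A picture is of the moment at which its call begins. There is no depth.
- env.job_done(): hands the job in; it is judged then, once.
Trained networks look in a picture, given as the dict that the camera call returned (one of the last four; its "shot" number tells which), for a name from the list of things; names that differ only in an ending like _2 or _b are one class to them, and where a whole thing is asked for, a point or a joint stands for the part that bears it (a point fixed in the world has none). Each returns a list of dicts, best first, with "score" (0 to 1); they miss things now and then, are a little off and sometimes report something else, mostly with a low value. They report only what shows in the picture. A call takes as long as a camera call. They do not tell look-alikes from the thing itself.
- viewer.boxes_of(name, picture): "location" ([column, row] in pixels, amid what is visible of it).
- viewer.pinpoint(name, picture): "location" ([column, row] in pixels: a listed point, or the origin of a listed thing).
The state is a dict: "time_s": time; "qpos": joint angles; "qvel": joint speeds; "effort": joint torques, N m; "ee_pos": TCP position; "ee_rot": TCP orientation; "force": force on the tool from outside, world axes, zero at the start; "torque": the same for the moment, N m; "gripper_width": finger opening in mm; "gripper_force": force on a finger pad.
Only numpy, scipy, OpenCV 4.12 (cv2) and the standard library are available. Lean on these libraries where they do the work, as an engineer would, in place of code of your own. Each camera call takes 0.05 s, during which the arm holds its last target. There are 200 camera calls.

TASK

The wet sharpening stone lies flat on the counter. First stand it on its end on the drip tray and let go of it there, so that it stands free for a moment; then take it again and stand it on end in the wide empty slot of the wooden stand, fully down on the slot's floor and about midway along the slot, and let go. Do not drop the stone or let it topple, and leave the small board in the stand, the food container, the can opener and the mug where they are.

Things in the scene. Friction and masses are not known exactly. Their poses are not given: they have to be found in the camera images.
- stone: Grey two-layer sharpening stone, a plain bar 150 x 60 x 25 mm, 0.3 to 0.5 kg. Starts lying flat on the counter. Own x axis: its length (150), y: its width (60), z: its thickness (25). Origin: centre of its large underside face (so its middle is 12.5 mm from the origin along own z). Either end may be up.
- stone_center (a point): Middle of the stone's volume, axes as the stone's: 75 mm from each end.
- tray: Grey plastic drip tray fixed to the counter, 200 mm (own x) x 160 mm (own y), floor top 4 mm above the counter, rim 6 mm wide and 8 mm high. Origin: centre of its underside, z up. It and the wooden stand change sides between starts.
- tray_floor (a point): Centre of the tray's floor, on its upper surface, 4 mm above the counter.
- stand: Fixed wooden stand: base 120 (own x) x 150 (own y) x 12 mm, four fins 10 mm thick, 110 mm long along own x, rounded tops 62 mm above the counter. Two slots along own x, open at both ends: the wide one (30 mm, centre at own y +35 mm) is empty, 50 mm deep; the narrow one (13 mm, at own y -35 mm) holds the small board. Origin: centre of the underside, z up.
- slot (a point): Middle of the floor of the wide empty slot, 12 mm above the counter; axes as the stand's: x along the slot, y across it, z up. The fin tops are 50 mm above this point.
- board: Small plywood board 90 x 10 x 120 mm high standing loose in the stand's narrow slot, 70 mm beside the wide slot's centre; its top is 132 mm above the counter. Leave alone. Origin: centre of its lower edge; own z along its height.
- container: Clear plastic open food container 150 x 110 x 55 mm high on the far side of the counter. Leave alone. Origin: centre of its underside.
- opener: Can opener with two red handles, about 190 x 60 mm, 24 mm high, lying on the far left of the counter. Leave alone. Origin: on the counter under its pivot; own x runs from handles to jaws.
- mug: White mug, 76 mm across, 85 mm high, on the far right of the counter, handle along its own +y. Leave alone. Origin: centre of its underside.
Mind the look-alikes: they are no part of the job. There is more than one size of the stone; the one meant has the size given above.

How it is judged (in metres and radians):
On the way:
1. The stone stands on end on the drip tray, let go and still, for 0.3 s (angle between the x axis of stone and the z axis of tray, either way round below 0.1 rad and x of stone_center in the frame of tray_floor between -0.085 and 0.085 m and y of stone_center in the frame of tray_floor between -0.065 and 0.065 m and z of stone_center in the frame of tray_floor between 0.068 and 0.082 m and contact force between the fingers and stone below 0.3 N and linear speed of stone below 0.03 m/s and angular speed of stone below 0.2 rad/s), for 0.3 s.
At the end, for the whole second after the job is handed in: The stone stands on end in the stand's wide slot: its length within 0.14 rad of upright, its broad faces along the slot within 0.2 rad, its middle within 25 mm of the slot's middle lengthwise and 9 mm crosswise, 68 to 81 mm above the slot's floor (75 is fully down); released and at rest (angle between the x axis of stone and the z axis of stand, either way round below 0.14 rad and angle between the z axis of stone and the y axis of stand, either way round below 0.2 rad and x of stone_center in the frame of slot between -0.025 and 0.025 m and y of stone_center in the frame of slot between -0.009 and 0.009 m and z of stone_center in the frame of slot between 0.068 and 0.081 m and contact force between the fingers and stone below 0.3 N and linear speed of stone below 0.03 m/s and angular speed of stone below 0.2 rad/s); the robot touches nothing.
It fails at once if The stone is dropped or topples (moves faster than 0.45 m/s with nothing holding it) (linear speed of stone above 0.45 m/s and contact force between each of the arm, the fingers and stone below 0.05 N).
It fails at once if The small board is moved by more than 25 mm or tipped more than 0.35 rad (distance of board from where it was at the start of the episode above 0.025 m or angle between board's own z axis and vertical above 0.35 rad).
It fails at once if The food container, the can opener or the mug is moved by more than 25 mm (distance of any of container, opener, mug from where it was at the start of the episode above 0.025 m).
It also fails if it takes over 67 s, if anything falls off the work surface, if the arm or the gripper's body presses on something with over 40 N, if the wrist force passes 120 N, or if a joint passes its speed limit or range.

## Working session

There is one attempt and no reset: what is moved stays moved. The work goes in short steps, Python scripts to look and compute and a tool call to move; the robot and the scene stay as the last step left them, time stands still between calls to the robot, and variables do not carry over. Pictures are saved under pics/ and viewed, at most 10 in all, crops included, and the job is handed in when it is done.

Besides the shell and the picture viewer there is one more tool, called after "Call:" by a JSON object that holds its "method" and its "body". step_arm: Moves the arm, as the interface text tells. Its arguments: {"type":"object","properties":{"plan":{"type":"array","items":{"type":"number"}},"hand":{"type":"number"},"newtons":{"type":"number"}},"required":["plan"]}

```bash
mkdir -p pics; cat > h.py <<'E'
import numpy as np, cv2
from scipy.spatial.transform import Rotation as R
from workcell import sensors, viewer, env
def RM(a):
    a=np.array(a,float)
    if a.shape==(3,3): return a
    if a.size==4: return R.from_quat(a).as_matrix()
    return R.from_euler('xyz',a,degrees=True).as_matrix()
def ray(p,uv,z):
    d=RM(p["attitude"])@np.array([(uv[0]-p["cx"])/p["fx"],(uv[1]-p["cy"])/p["fy"],1])
    o=np.array(p["position"],float); return (o+d*(z-o[2])/d[2]).round(1)
def proj(p,X):
    c=RM(p["attitude"]).T@(np.array(X,float)-np.array(p["position"])); return np.array([p["fx"]*c[0]/c[2]+p["cx"],p["fy"]*c[1]/c[2]+p["cy"]])
def save(p,n): cv2.imwrite(f"pics/{n}.png",cv2.cvtColor(p["img"],cv2.COLOR_RGB2BGR))
E
python3 - <<'E'
from h import *
print(sensors.state(), env.finger_overhang)
for n in("top","side"):
    p=viewer.grab_frame(n); save(p,n+"0"); print(n,p["position"],p["attitude"],p["fx"],p["cx"],p["cy"])
    for t,z in(("stone",0),("stone_center",12.5),("tray_floor",4),("slot",12),("stand",0),("board",12)):
        print(t,[(np.round(d["location"]),round(d["score"],2),ray(p,d["location"],z)[:2]) for d in viewer.pinpoint(t,p)[:3]])
E
```

```text
{'time_s': 0.0, 'qpos': array([-7.54579926e+01,  1.83510396e+01,  8.97048103e+01,  3.32425267e-04,
        7.20447036e+01, -1.14719062e+00]), 'qvel': array([ 0.08596048, -0.09575215,  0.03142116, -0.0169011 , -0.07358478,
       -0.04138933]), 'effort': array([ 1.86351470e-03, -4.12453294e+01, -2.31973815e+01,  7.27668498e-02,
        4.57814592e-02, -1.57572508e-04]), 'ee_pos': array([ 155.36198043, -553.12093814,  227.13710934]), 'ee_rot': array([-1.79899473e+02, -2.32916314e-03,  1.56890933e+01]), 'force': array([ 0.75602986, -0.53359656,  0.56045195]), 'torque': array([-0.01820406,  0.0548286 ,  0.03337392]), 'gripper_force': 0.0, 'gripper_width': 91.53361243695197} 14.0
top [ 429.29845235  -13.73153548 1303.66318689] [-172.76981186   -0.21497932  -89.84054074] 495.0351683311534 276.6917834890446 212.57774381321371
stone [(array([312., 275.]), 0.94, array([ 429.8, -109.6])), (array([208., 299.]), 0.76, array([368. , 160.8])), (array([255., 253.]), 0.74, array([487. ,  37.7]))]
stone_center [(array([258., 254.]), 0.89, array([484.9,  30.7])), (array([213., 303.]), 0.8, array([359.
[... 489 characters left out ...]
209.47561704847257
stone [(array([304., 305.]), 0.88, array([372.2, 151.8])), (array([290., 255.]), 0.69, array([490.6,  52.2])), (array([348., 234.]), 0.61, array([ 421.5, -114.6]))]
stone_center [(array([297., 246.]), 0.83, array([489.3,  25.3])), (array([346., 231.]), 0.82, array([ 425.9, -106.5])), (array([308., 304.]), 0.6, array([361.4, 152.8]))]
tray_floor [(array([372., 199.]), 0.87, array([ 447.3, -293.6]))]
slot [(array([188., 324.]), 0.78, array([522.7, 357.1]))]
stand [(array([203., 317.]), 0.68, array([518.2, 320.5])), (array([234., 194.]), 0.18, array([780.6, -36.3]))]
board [(array([218., 305.]), 0.78, array([509.3, 282. ])), (array([291., 253.]), 0.69, array([486.9,  52.4]))]
```

View pics/top0.png

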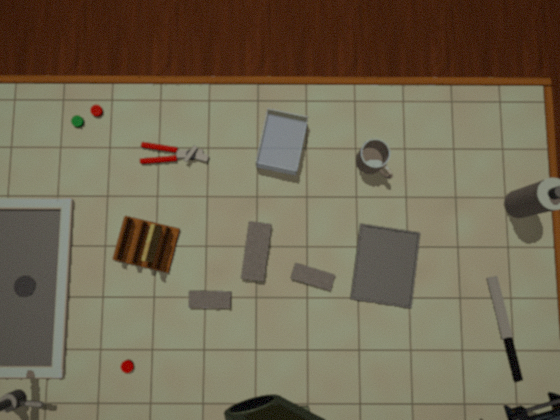

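View pics/side0.png

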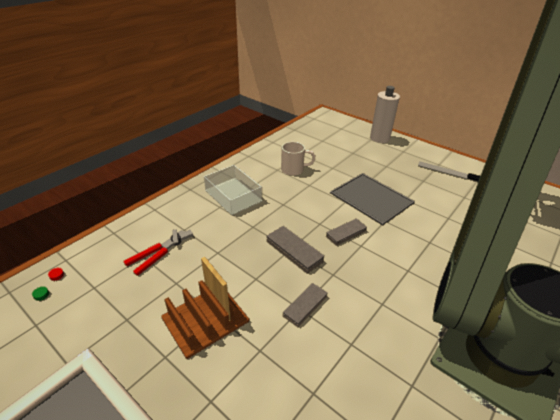

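The top view shows three grey bars. The large one at about (256,252) is ~60 px long, or 150 mm, so it is the target; the other two at (210,300) and (313,277) are ~43 px. The tray is at about (385,265), and the stand at (147,245) with its wide slot on the left.

```bash
cat >> h.py <<'E'
def seg(p,uv,z,tol=12,n=None):
    "flood the object around uv, give corners of min rect in the plane z: centre, sides, heading of the long side"
    im=cv2.GaussianBlur(p["img"],(3,3),0).copy(); m=np.zeros((im.shape[0]+2,im.shape[1]+2),np.uint8)
    cv2.floodFill(im,m,(int(uv[0]),int(uv[1])),0,(tol,)*3,(tol,)*3,4|cv2.FLOODFILL_MASK_ONLY|cv2.FLOODFILL_FIXED_RANGE|(255<<8))
    m=cv2.morphologyEx(m[1:-1,1:-1],cv2.MORPH_CLOSE,np.ones((5,5)))
    c=max(cv2.findContours(m,cv2.RETR_EXTERNAL,cv2.CHAIN_APPROX_NONE)[0],key=cv2.contourArea)[:,0]
    w=np.array([ray(p,q,z)[:2] for q in c],np.float32)
    (x,y),s,a=cv2.minAreaRect(w); 
    if s[0]<s[1]: s,a=s[::-1],a+90
    return np.round([x,y,max(s),min(s),(a+90)%180-90],1)
E
python3 - <<'E'
from h import *
p=viewer.grab_frame("top")
for t in(20,30,40): print(seg(p,(257,250),25,t), seg(p,(385,265),4,t))
for n in("container","mug","opener","slot","stand","board"): print(n,[(np.round(d["location"]),round(d["score"],2),ray(p,d["location"],0)[:2]) for d in viewer.pinpoint(n,p)[:2]])
im=cv2.resize(p["img"][200:290,100:190],None,fx=6,fy=6,interpolation=cv2.INTER_CUBIC)
cv2.imwrite("pics/stand.png",im[:,:,::-1])
E
```

```text
[486.7  33.1 161.7  71.1 -10.1] [ 454.7 -301.3  204.6  166.    -8. ]
[ 509.9  -17.9 1487.2  865.9  -89.9] [ 412.6  -42.8 1450.2  682.9  -89.9]
[ 510.   -17.9 1487.2  866.2  -89.9] [ 512.   -18.  1511.7  881.6  -89.9]
container [(array([282., 143.]), 0.69, array([784.9, -30.6]))]
mug [(array([367., 160.]), 0.85, array([ 738.8, -261. ]))]
opener [(array([186., 153.]), 0.92, array([755.4, 226.9])), (array([279., 142.]), 0.28, array([787.6, -23.3]))]
slot [(array([133., 243.]), 0.74, array([513. , 360.8]))]
stand []
board [(array([159., 244.]), 0.55, array([510.9, 290.5]))]
```

View pics/stand.png

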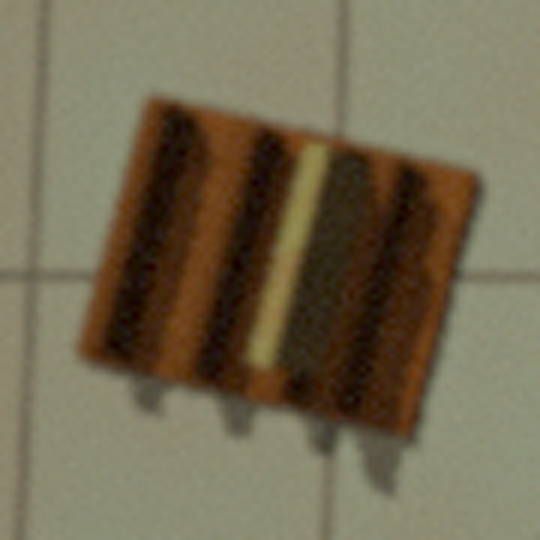

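```bash
cat >> h.py <<'E'
def pose(yaw,phi=0): return R.from_euler('z',yaw,degrees=True)*R.from_euler('x',180,degrees=True)*R.from_euler('y',phi,degrees=True)
def plan(pos,yaw,phi=0,step=38,turn=6.5):
    s=sensors.state(); p0=np.array(s["ee_pos"]); r0=R.from_euler('xyz',s["ee_rot"],degrees=True)
    d=np.array(pos,float)-p0; rv=(pose(yaw,phi)*r0.inv()).as_rotvec()
    n=int(max(np.ceil(np.linalg.norm(d)/step),np.ceil(np.degrees(np.linalg.norm(rv))/turn),1))
    print("at",p0.round(1),np.round(s["ee_rot"],1),"rows",n,"width",round(s["gripper_width"],1))
    out=[]
    for i in range(n):
        r=R.from_rotvec(rv*i/n)*r0
        out.append(np.r_[r.inv().apply(d/n)/10,r.inv().apply(rv/n)])
    for i in range(0,n,5): print(",".join(f"{v:.4g}" for v in np.concatenate([np.r_[o[:3].round(2),o[3:].round(3)] for o in out[i:i+5]])+0.))
E
python3 -c "
from h import *
plan([480,35,230],-10)"
```

```text
at [ 155.5 -553.6  228. ] [180.    0.   15.7] rows 18 width 91.6
2.62,-2.66,-0.01,0,0,0.025,2.55,-2.73,-0.01,0,0,0.025,2.48,-2.79,-0.01,0,0,0.025,2.41,-2.85,-0.01,0,0,0.025,2.34,-2.91,-0.01,0,0,0.025
2.27,-2.97,-0.01,0,0,0.025,2.19,-3.02,-0.01,0,0,0.025,2.12,-3.07,-0.01,0,0,0.025,2.04,-3.13,-0.01,0,0,0.025,1.96,-3.18,-0.01,0,0,0.025
1.88,-3.22,-0.01,0,0,0.025,1.8,-3.27,-0.01,0,0,0.025,1.72,-3.31,-0.01,0,0,0.025,1.64,-3.36,-0.01,0,0,0.025,1.55,-3.4,-0.01,0,0,0.025
1.47,-3.43,-0.01,0,0,0.025,1.38,-3.47,-0.01,0,0,0.025,1.3,-3.5,-0.01,0,0,0.025
```

Call:
{"method": "step_arm", "body": {"plan": [2.6, -2.7, 0, 0, 0, 0.025, 2.55, -2.7, 0, 0, 0, 0.025, 2.5, -2.8, 0, 0, 0, 0.025, 2.4, -2.85, 0, 0, 0, 0.025, 2.35, -2.9, 0, 0, 0, 0.025], "hand": 9.1}}

```text
time_s: 1.47
ee_pos: [245.9, -388.4, 228.0]
ee_rot: [180.0, -0.0, 8.4]
force: [0.6, -0.1, 0.5]
gripper_width: 91.2
gripper_force: 0.0
```

Call:
{"method": "step_arm", "body": {"plan": [2.3, -3, 0, 0, 0, 0.025, 2.2, -3, 0, 0, 0, 0.025, 2.1, -3.1, 0, 0, 0, 0.025, 2.05, -3.1, 0, 0, 0, 0.025, 1.95, -3.2, 0, 0, 0, 0.025]}}

```text
time_s: 1.88
ee_pos: [336.3, -224.6, 228.2]
ee_rot: [180.0, -0.0, 1.3]
force: [0.9, -0.2, -0.1]
gripper_width: 91.3
gripper_force: 0.0
```

Call:
{"method": "step_arm", "body": {"plan": [1.9, -3.2, 0, 0, 0, 0.025, 1.8, -3.3, 0, 0, 0, 0.025, 1.7, -3.3, 0, 0, 0, 0.025, 1.65, -3.35, 0, 0, 0, 0.025, 1.55, -3.4, 0, 0, 0, 0.025]}}

```text
time_s: 2.3
ee_pos: [426.8, -61.0, 228.3]
ee_rot: [180.0, -0.1, -5.9]
force: [0.4, -0.2, 0.1]
gripper_width: 91.0
gripper_force: 0.0
```

Call:
{"method": "step_arm", "body": {"plan": [1.45, -3.4, 0, 0, 0, 0.025, 1.4, -3.5, 0, 0, 0, 0.025, 1.3, -3.5, 0, 0, 0, 0.025, 0, 0, 0, 0, 0, 0, 0, 0, 0, 0, 0, 0]}}

```text
time_s: 2.72
ee_pos: [480.9, 36.6, 227.7]
ee_rot: [180.0, 0.0, -9.9]
force: [-0.8, 0.4, -0.0]
gripper_width: 91.2
gripper_force: 0.0
```

```bash
python3 - <<'E'
from h import *
s=sensors.state(); print(s["ee_pos"],s["ee_rot"],s["qpos"].round(1))
p=viewer.grab_frame("wrist"); save(p,"w1"); print(p["position"],p["attitude"],p["fx"])
uv=proj(p,[487,33,25]); print(uv)
print([(np.round(d["location"]),round(d["score"],2),ray(p,d["location"],12.5)) for d in viewer.pinpoint("stone_center",p)[:2]])
for t in(15,20,30,40): print(seg(p,uv,25,t))
E
```

```text
[480.91317918  36.55084823 227.65006344] [ 1.79975148e+02  2.57106921e-02 -9.87706731e+00] [  3.   10.  101.2  -0.   68.9 102.9]
[563.87522766  21.85159765 383.50797226] [ 1.62740504e+02  3.05641868e-02 -9.98973167e+01] 361.2520265641332
[275.84002303 184.42785689]
[(array([192., 299.]), 0.87, array([367.9, 151.4,  12.5])), (array([418., 210.]), 0.69, array([ 430.5, -111.6,   12.5]))]
[534.1  34.9 492.4 237.4  80.1]
[526.6  36.2 492.4 252.6  80.1]
[495.   39.5 497.  316.   80.1]
[494.4  39.6 497.  317.3  80.1]
```

View pics/w1.png

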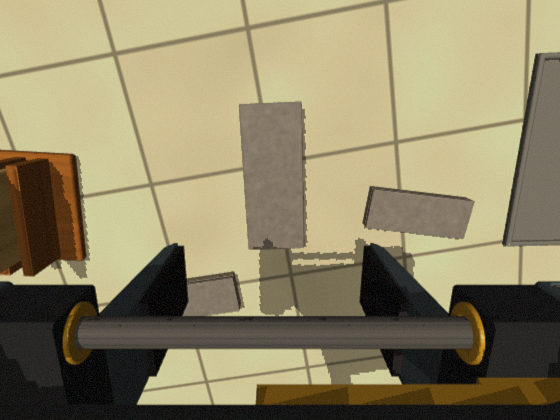

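The wrist view shows the large stone with top-face corners at about (240,104), (301,101), (303,247) and (248,248). The two small stones lie to the side, clear of the jaws.

```bash
python3 - <<'E'
from h import *
p=viewer.grab_frame("wrist")
w=np.array([ray(p,q,25)[:2] for q in((240,104),(301,101),(303,247),(248,248))]);print(w,w.mean(0))
f=(w[0]+w[1])/2-(w[2]+w[3])/2; print(np.linalg.norm(f),np.degrees(np.arctan2(f[1],f[0])),np.linalg.norm(w[0]-w[1]),np.linalg.norm(w[2]-w[3]))
E
```

```text
[[568.4  51.1]
 [560.9  -6.3]
 [413.8  14.4]
 [422.9  72.4]] [491.5  32.9]
147.799492556639 -8.168478624045493 57.88790892751266 58.70953925896541
```

```bash
python3 -c "
from h import *
plan([503,31.3,110],-7.8,-40)"
```

```text
at [479.9  34.3 227.9] [180.    0.  -10.1] rows 7 width 91.0
0.33,-0.02,1.68,-0.002,-0.1,-0.006,0.5,-0.02,1.64,-0.002,-0.1,-0.006,0.66,-0.02,1.58,-0.002,-0.1,-0.006,0.82,-0.02,1.51,-0.002,-0.1,-0.006,0.96,-0.01,1.42,-0.002,-0.1,-0.006
1.1,-0.01,1.32,-0.002,-0.1,-0.006,1.22,-0.01,1.2,-0.002,-0.1,-0.006
```

Call:
{"method": "step_arm", "body": {"plan": [0.35, 0, 1.7, -0.002, -0.1, -0.006, 0.5, 0, 1.65, -0.002, -0.1, -0.006, 0.65, 0, 1.6, -0.002, -0.1, -0.006, 0.8, 0, 1.5, -0.002, -0.1, -0.006, 0.95, 0, 1.4, -0.002, -0.1, -0.006]}}

```text
time_s: 3.28
ee_pos: [496.9, 30.6, 143.9]
ee_rot: [179.9, 28.8, -8.5]
force: [-0.2, 0.3, 0.1]
gripper_width: 91.0
gripper_force: 0.0
```

Call:
{"method": "step_arm", "body": {"plan": [1.1, 0, 1.3, -0.002, -0.1, -0.006, 1.2, 0, 1.2, -0.002, -0.1, -0.006, 0, 0, 0, 0, 0, 0, 0, 0, 0, 0, 0, 0]}}

```text
time_s: 3.62
ee_pos: [502.6, 29.9, 108.3]
ee_rot: [-180.0, 40.4, -7.7]
force: [-0.3, 1.2, 0.6]
gripper_width: 91.1
gripper_force: 0.0
```

```bash
python3 -c "
from h import *
plan([503,31.3,23.5],-7.8,-40,18)"
```

```text
at [502.6  29.9 108.3] [-180.    40.4   -7.7] rows 5 width 91.1
1.1,-0.03,1.29,0,0.001,0,1.1,-0.03,1.29,0,0.001,0,1.1,-0.03,1.29,0,0.001,0,1.1,-0.03,1.29,0,0.001,0,1.1,-0.03,1.29,0,0.001,0
```

Call:
{"method": "step_arm", "body": {"plan": [1.1, 0, 1.3, 0, 0, 0, 1.1, 0, 1.3, 0, 0, 0, 1.1, 0, 1.3, 0, 0, 0, 1.1, 0, 1.3, 0, 0, 0, 1.1, 0, 1.3, 0, 0, 0]}}

```text
time_s: 4.03
ee_pos: [503.8, 30.9, 28.6]
ee_rot: [-179.9, 39.7, -7.6]
force: [-0.6, 0.1, -0.1]
gripper_width: 91.3
gripper_force: 0.0
```

Call:
{"method": "step_arm", "body": {"plan": [0, 0, 0, 0, 0, 0, 0, 0, 0, 0, 0, 0, 0, 0, 0, 0, 0, 0, 0, 0, 0, 0, 0, 0, 0, 0, 0, 0, 0, 0], "hand": 4, "newtons": 45}}

```text
time_s: 4.45
ee_pos: [504.1, 31.8, 26.9]
ee_rot: [-179.8, 39.9, -7.5]
force: [0.2, 3.6, 1.7]
gripper_width: 60.5
gripper_force: 1.0
```

Call:
{"method": "step_arm", "body": {"plan": [0, 0, 0, 0, 0, 0, 0, 0, 0, 0, 0, 0, 0.18, 0, 0.2, 0, 0, 0, 0, 0, 0, 0, 0, 0], "hand": 7.5}}

```text
time_s: 4.78
ee_pos: [503.3, 31.3, 22.1]
ee_rot: [-179.9, 40.1, -7.6]
force: [-0.5, -0.2, 1.0]
gripper_width: 75.1
gripper_force: 0.1
```

Call:
{"method": "step_arm", "body": {"plan": [0, 0, 0, 0, 0, 0, 0, 0, 0, 0, 0, 0, 0, 0, 0, 0, 0, 0, 0, 0, 0, 0, 0, 0, 0, 0, 0, 0, 0, 0], "hand": 4, "newtons": 45}}

```text
time_s: 5.2
ee_pos: [503.5, 31.4, 22.4]
ee_rot: [-179.9, 40.1, -7.6]
force: [-0.1, 1.3, -1.4]
gripper_width: 59.9
gripper_force: 45.0
```

Call:
{"method": "step_arm", "body": {"plan": [0, 0, 0, 0, 0, 0, 0, 0, 0, 0, 0, 0, 0, 0, 0, 0, 0, 0]}}

```text
time_s: 5.45
ee_pos: [503.5, 31.3, 22.4]
ee_rot: [-179.9, 40.1, -7.6]
force: [-0.3, 0.2, -2.2]
gripper_width: 59.6
gripper_force: 45.0
```

Call:
{"method": "step_arm", "body": {"plan": [-0.5, 0, -0.6, 0, 0, 0, -1, 0, -1.2, 0, 0, 0, -1.4, 0, -1.6, 0, 0, 0, -1.4, 0, -1.6, 0, 0, 0, -1.4, 0, -1.6, 0, 0, 0]}}

```text
time_s: 5.87
ee_pos: [502.5, 31.1, 110.8]
ee_rot: [-179.9, 40.1, -7.6]
force: [0.8, -0.9, -3.3]
gripper_width: 59.9
gripper_force: 45.0
```

Call:
{"method": "step_arm", "body": {"plan": [-1.4, 0, -1.6, 0, 0, 0, -1.4, 0, -1.6, 0, 0, 0, -1.4, 0, -1.6, 0, 0, 0, -1, 0, -1, 0, 0, 0, 0, 0, 0, 0, 0, 0]}}

```text
time_s: 6.28
ee_pos: [501.0, 31.4, 190.7]
ee_rot: [-179.9, 39.8, -7.5]
force: [0.3, -0.4, -2.8]
gripper_width: 59.6
gripper_force: 45.0
```

```bash
python3 - <<'E'
from h import *
s=sensors.state(); print(s["gripper_force"],s["force"],s["qpos"].round(1))
p=viewer.grab_frame("wrist"); q=viewer.grab_frame("side"); cv2.imwrite("pics/g1.png",np.hstack([cv2.resize(p["img"],(400,300)),cv2.resize(q["img"][100:400,150:550],(400,300))])[:,:,::-1])
az=np.degrees(np.arctan2(-298,455)); print(az)
plan([440,-285,200],az,50)
E
```

```text
44.993884563446045 [ 0.33527443 -0.444953   -2.80427566] [ -0.6  34.3  79.5   4.7 105.7  96.6]
-33.2225957613511
at [500.2  31.4 187.6] [-179.9   40.    -7.6] rows 15 width 59.7
-0.15,2.14,0.01,-0.003,0.103,0.033,-0.08,2.15,0.01,-0.003,0.103,0.033,-0.01,2.15,0.01,-0.003,0.103,0.033,0.06,2.15,0.02,-0.003,0.103,0.033,0.13,2.14,0.03,-0.003,0.103,0.033
0.2,2.14,0.06,-0.003,0.103,0.033,0.26,2.13,0.09,-0.003,0.103,0.033,0.32,2.12,0.12,-0.003,0.103,0.033,0.37,2.11,0.17,-0.003,0.103,0.033,0.42,2.1,0.21,-0.003,0.103,0.033
0.47,2.08,0.27,-0.003,0.103,0.033,0.51,2.06,0.32,-0.003,0.103,0.033,0.54,2.05,0.38,-0.003,0.103,0.033,0.56,2.03,0.44,-0.003,0.103,0.033,0.58,2.01,0.51,-0.003,0.103,0.033
```

View pics/g1.png

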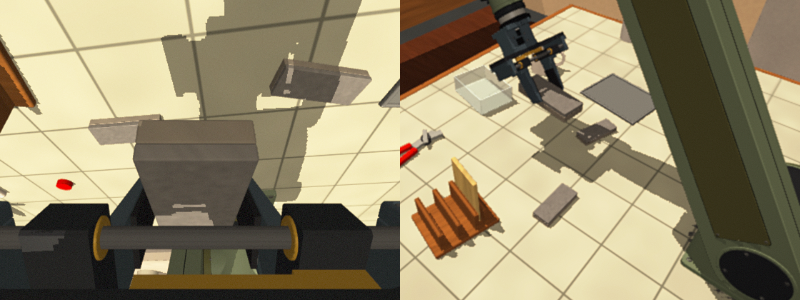

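Call:
{"method": "step_arm", "body": {"plan": [-0.15, 2.1, 0, -0.003, 0.103, 0.033, -0.1, 2.15, 0, -0.003, 0.103, 0.033, 0, 2.15, 0, -0.003, 0.103, 0.033, 0.05, 2.15, 0, -0.003, 0.103, 0.033, 0.15, 2.15, 0.05, -0.003, 0.103, 0.033]}}

```text
time_s: 6.8
ee_pos: [479.1, -74.5, 191.1]
ee_rot: [175.2, 10.0, -16.6]
force: [0.0, -0.3, -2.4]
gripper_width: 60.2
gripper_force: 45.0
```

Call:
{"method": "step_arm", "body": {"plan": [0.2, 2.15, 0.05, -0.003, 0.103, 0.033, 0.25, 2.15, 0.1, -0.003, 0.103, 0.033, 0.3, 2.1, 0.1, -0.003, 0.103, 0.033, 0.35, 2.1, 0.15, -0.003, 0.103, 0.033, 0.4, 2.1, 0.2, -0.003, 0.103, 0.033]}}

```text
time_s: 7.22
ee_pos: [457.2, -179.0, 195.4]
ee_rot: [175.0, -20.1, -23.5]
force: [0.3, -0.1, -3.0]
gripper_width: 59.7
gripper_force: 45.0
```

Call:
{"method": "step_arm", "body": {"plan": [0.45, 2.1, 0.25, -0.003, 0.103, 0.033, 0.5, 2.05, 0.3, -0.003, 0.103, 0.033, 0.55, 2.05, 0.4, -0.003, 0.103, 0.033, 0.55, 2, 0.45, -0.003, 0.103, 0.033, 0.6, 2, 0.5, -0.003, 0.103, 0.033]}}

```text
time_s: 7.63
ee_pos: [433.6, -266.4, 199.6]
ee_rot: [178.1, -44.3, -31.8]
force: [-1.1, 1.2, -4.4]
gripper_width: 59.4
gripper_force: 45.0
```

```bash
python3 - <<'E'
from h import *
s=sensors.state(); print(s["gripper_force"],s["qpos"].round(1))
p=viewer.grab_frame("side");q=viewer.grab_frame("top"); save(p,"g2")
for f in(p,q): print([(np.round(d["location"]),round(d["score"],2),ray(f,d["location"],4)) for d in viewer.pinpoint("tray_floor",f)[:2]])
plan([447,-292,130],-33.2,50)
E
```

```text
44.9985533952713 [-31.5  -0.4 133.2 -36.1   3.6 126.2]
[(array([374., 196.]), 0.82, array([ 450.1, -307.8,    4. ]))]
[(array([388., 266.]), 0.71, array([ 455.2, -308.6,    4. ]))]
at [ 442.5 -267.4  208. ] [178.2 -45.3 -31.4] rows 3 width 59.8
-1.46,0.55,2.24,0.003,0.027,0.007,-1.51,0.57,2.2,0.003,0.027,0.007,-1.57,0.59,2.16,0.003,0.027,0.007
```

View pics/g2.png

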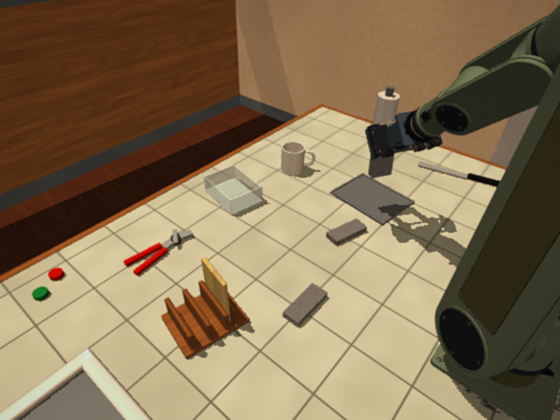

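The stone hangs nearly upright over the tray, but joint 5 is at its limit. I'll reduce the tilt, turn the heading left so joint 4 has room, then tilt again.

```bash
python3 - <<'E'
from h import *
plan([445,-290,205],10,15)
E
```

```text
at [ 442.5 -267.4  208. ] [178.2 -45.3 -31.4] rows 8 width 59.8
0.1,0.22,0.16,0.05,-0.062,-0.08,0.09,0.23,0.14,0.05,-0.062,-0.08,0.08,0.25,0.12,0.05,-0.062,-0.08,0.06,0.26,0.11,0.05,-0.062,-0.08,0.05,0.27,0.09,0.05,-0.062,-0.08
0.03,0.27,0.07,0.05,-0.062,-0.08,0.01,0.28,0.06,0.05,-0.062,-0.08,-0.01,0.28,0.04,0.05,-0.062,-0.08
```

Call:
{"method": "step_arm", "body": {"plan": [0.1, 0.2, 0.15, 0.05, -0.062, -0.08, 0.1, 0.25, 0.15, 0.05, -0.062, -0.08, 0.1, 0.25, 0.1, 0.05, -0.062, -0.08, 0.05, 0.25, 0.1, 0.05, -0.062, -0.08, 0.05, 0.25, 0.1, 0.05, -0.062, -0.08]}}

```text
time_s: 8.25
ee_pos: [430.6, -284.3, 203.2]
ee_rot: [173.6, -37.7, -22.6]
force: [-0.8, -0.7, -3.4]
gripper_width: 59.6
gripper_force: 45.0
```

Call:
{"method": "step_arm", "body": {"plan": [0, 0.25, 0.1, 0.05, -0.062, -0.08, 0, 0.3, 0.05, 0.05, -0.062, -0.08, 0, 0.3, 0, 0.05, -0.062, -0.08, 0, 0, 0, 0, 0, 0, 0, 0, 0, 0, 0, 0]}}

```text
time_s: 8.67
ee_pos: [428.8, -294.8, 203.7]
ee_rot: [174.1, -26.6, -9.2]
force: [-1.2, -0.2, -4.2]
gripper_width: 59.9
gripper_force: 45.0
```

```bash
python3 - <<'E'
from h import *
s=sensors.state(); print(s["gripper_force"],s["qpos"].round(1))
plan([445,-302,195],10,50,turn=5)
E
```

```text
44.997426867485046 [-41.    3.5 118.3  15.6  33.2  48.5]
at [ 428.8 -294.8  203.7] [174.1 -26.6  -9.2] rows 7 width 59.9
0.16,0.04,0.23,0.044,0.06,-0.035,0.15,0.06,0.23,0.044,0.06,-0.035,0.13,0.07,0.24,0.044,0.06,-0.035,0.11,0.09,0.24,0.044,0.06,-0.035,0.1,0.1,0.24,0.044,0.06,-0.035
0.08,0.12,0.25,0.044,0.06,-0.035,0.06,0.13,0.24,0.044,0.06,-0.035
```

Call:
{"method": "step_arm", "body": {"plan": [0.15, 0, 0.25, 0.044, 0.06, -0.035, 0.15, 0.05, 0.25, 0.044, 0.06, -0.035, 0.15, 0.05, 0.25, 0.044, 0.06, -0.035, 0.1, 0.1, 0.25, 0.044, 0.06, -0.035, 0.1, 0.1, 0.25, 0.044, 0.06, -0.035]}}

```text
time_s: 9.08
ee_pos: [435.3, -294.4, 195.2]
ee_rot: [178.9, -39.1, 1.1]
force: [0.7, 0.5, -3.9]
gripper_width: 59.8
gripper_force: 45.0
```

Call:
{"method": "step_arm", "body": {"plan": [0.1, 0.1, 0.25, 0.044, 0.06, -0.035, 0.05, 0.15, 0.25, 0.044, 0.06, -0.035, 0, 0, 0, 0, 0, 0, 0, 0, 0, 0, 0, 0]}}

```text
time_s: 9.42
ee_pos: [439.1, -298.0, 191.3]
ee_rot: [-179.5, -45.6, 6.1]
force: [0.0, 0.4, -2.3]
gripper_width: 59.8
gripper_force: 45.0
```

```bash
python3 - <<'E'
from h import *
s=sensors.state(); print(s["gripper_force"],s["qpos"].round(1))
plan([445,-302,120],10,50)
E
```

```text
44.99836564064026 [-58.7  10.1 123.7  65.1  45.7 -22.9]
at [ 439.1 -298.   191.3] [-179.5  -45.6    6.1] rows 2 width 59.8
-2.35,0.25,2.69,0.021,0.039,-0.023,-2.46,0.25,2.59,0.021,0.039,-0.023
```

Call:
{"method": "step_arm", "body": {"plan": [-1.2, 0.1, 1.35, 0.01, 0.02, -0.012, -1.2, 0.1, 1.3, 0.01, 0.02, -0.012, -1.2, 0.1, 1.3, 0.01, 0.02, -0.012, -1.2, 0.1, 1.3, 0.01, 0.02, -0.012, 0, 0, 0, 0, 0, 0]}}

```text
time_s: 9.83
ee_pos: [445.8, -299.8, 118.5]
ee_rot: [180.0, -50.0, 10.2]
force: [-0.2, -0.2, -3.3]
gripper_width: 59.8
gripper_force: 45.0
```

```bash
python3 - <<'E'
from h import *
s=sensors.state(); print(s["gripper_force"],s["qpos"].round(1))
plan([445,-302,99],10,50,8)
p=viewer.grab_frame("wrist");q=viewer.grab_frame("side"); t=viewer.grab_frame("top")
cv2.imwrite("pics/g3.png",np.hstack([cv2.resize(p["img"],(400,300)),cv2.resize(q["img"][100:250,310:510],(400,300))])[:,:,::-1])
E
```

```text
44.997382164001465 [-61.   20.3 128.6  80.6  47.3 -48.4]
at [ 445.8 -299.8  118.5] [180.  -50.   10.2] rows 3 width 59.8
-0.52,0.07,0.39,-0.001,0,0.001,-0.52,0.07,0.39,-0.001,0,0.001,-0.52,0.07,0.39,-0.001,0,0.001
```

View pics/g3.png

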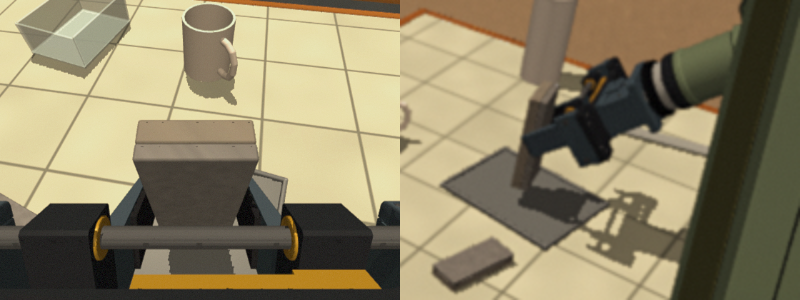

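Call:
{"method": "step_arm", "body": {"plan": [-0.55, 0.05, 0.45, 0, 0, 0, -0.5, 0.05, 0.4, 0, 0, 0, -0.5, 0.05, 0.4, 0, 0, 0, -0.2, 0, 0.15, 0, 0, 0, 0, 0, 0, 0, 0, 0]}}

```text
time_s: 10.4
ee_pos: [446.9, -303.0, 100.5]
ee_rot: [179.4, -50.4, 10.7]
force: [-0.9, 0.0, -3.0]
gripper_width: 60.1
gripper_force: 45.0
```

Call:
{"method": "step_arm", "body": {"plan": [-0.15, 0, 0.13, 0, 0, 0, 0, 0, 0, 0, 0, 0, 0, 0, 0, 0, 0, 0]}}

```text
time_s: 10.65
ee_pos: [446.8, -303.1, 98.1]
ee_rot: [179.4, -50.4, 10.7]
force: [0.2, 0.0, -3.5]
gripper_width: 59.8
gripper_force: 45.0
```

Call:
{"method": "step_arm", "body": {"plan": [-0.15, 0, 0.13, 0, 0, 0, -0.15, 0, 0.13, 0, 0, 0, 0, 0, 0, 0, 0, 0]}}

```text
time_s: 10.9
ee_pos: [446.6, -303.0, 93.3]
ee_rot: [179.5, -50.3, 10.6]
force: [0.1, -0.3, -3.7]
gripper_width: 59.8
gripper_force: 45.0
```

Call:
{"method": "step_arm", "body": {"plan": [-0.1, 0, 0.08, 0, 0, 0, 0, 0, 0, 0, 0, 0]}}

```text
time_s: 11.07
ee_pos: [446.7, -303.0, 92.1]
ee_rot: [179.5, -50.3, 10.6]
force: [-0.3, -0.1, -4.0]
gripper_width: 59.7
gripper_force: 45.0
```

Call:
{"method": "step_arm", "body": {"plan": [-0.1, 0, 0.08, 0, 0, 0, 0, 0, 0, 0, 0, 0]}}

```text
time_s: 11.23
ee_pos: [446.8, -303.1, 91.1]
ee_rot: [179.5, -50.4, 10.6]
force: [0.2, 0.1, -2.1]
gripper_width: 59.3
gripper_force: 45.0
```

Call:
{"method": "step_arm", "body": {"plan": [-0.05, 0, 0.05, 0, 0, 0, 0, 0, 0, 0, 0, 0]}}

```text
time_s: 11.4
ee_pos: [447.1, -303.1, 91.0]
ee_rot: [179.5, -50.4, 10.6]
force: [-0.9, 0.1, 1.3]
gripper_width: 60.1
gripper_force: 45.0
```

Call:
{"method": "step_arm", "body": {"plan": [0, 0, 0, 0, 0, 0, 0, 0, 0, 0, 0, 0], "newtons": 4}}

```text
time_s: 11.57
ee_pos: [447.2, -303.1, 91.0]
ee_rot: [179.5, -50.4, 10.6]
force: [0.9, 0.2, 0.8]
gripper_width: 60.0
gripper_force: 4.0
```

Call:
{"method": "step_arm", "body": {"plan": [0, 0, 0, 0, 0, 0, 0, 0, 0, 0, 0, 0, 0, 0, 0, 0, 0, 0, 0, 0, 0, 0, 0, 0], "hand": 7.6}}

```text
time_s: 11.9
ee_pos: [446.8, -303.0, 90.4]
ee_rot: [179.5, -50.4, 10.6]
force: [0.8, 0.1, -0.2]
gripper_width: 76.2
gripper_force: 0.0
```

```bash
python3 - <<'E'
from h import *
s=sensors.state(); print(s["gripper_force"],s["gripper_width"],s["force"])
p=viewer.grab_frame("wrist");q=viewer.grab_frame("side")
cv2.imwrite("pics/g4.png",np.hstack([cv2.resize(p["img"],(400,300)),cv2.resize(q["img"][100:250,310:510],(400,300))])[:,:,::-1])
E
```

```text
0.0 76.23500245158117 [ 0.81274992  0.13621298 -0.24834752]
```

View pics/g4.png

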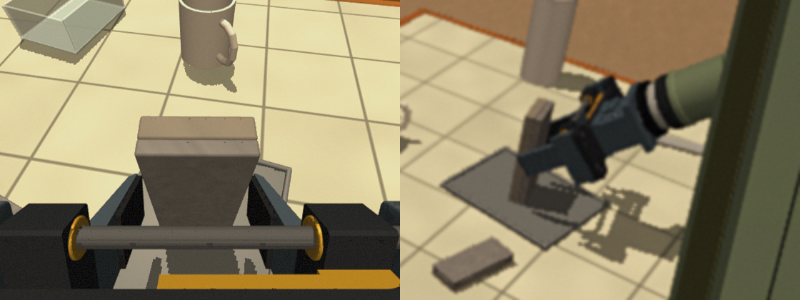

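Both views show the stone upright on the tray, with the jaws clear on both sides. I'll wait, then back out along the tool axis.

Call:
{"method": "step_arm", "body": {"plan": [0, 0, 0, 0, 0, 0, 0, 0, 0, 0, 0, 0, 0, 0, 0, 0, 0, 0, 0, 0, 0, 0, 0, 0, 0, 0, 0, 0, 0, 0], "hand": 9}}

```text
time_s: 12.42
ee_pos: [446.8, -303.0, 90.4]
ee_rot: [179.5, -50.4, 10.6]
force: [-0.6, -0.3, 0.4]
gripper_width: 90.4
gripper_force: 0.0
```

Call:
{"method": "step_arm", "body": {"plan": [0, 0, -1, 0, 0, 0, 0, 0, -2, 0, 0, 0, 0, 0, -2.5, 0, 0, 0, 0, 0, -2.5, 0, 0, 0, 0, 0, -2, 0, 0, 0]}}

```text
time_s: 12.83
ee_pos: [369.9, -316.4, 155.0]
ee_rot: [179.5, -50.3, 10.6]
force: [0.3, -0.8, 0.2]
gripper_width: 90.0
gripper_force: 0.0
```

```bash
python3 - <<'E'
from h import *
s=sensors.state(); print(s["qpos"].round(1))
plan([380,-312,260],10.6,25)
E
```

```text
[-72.4  15.1 128.7  68.9  54.9 -44.7]
at [ 369.9 -316.4  155. ] [179.5 -50.3  10.6] rows 4 width 90.0
2.19,-0.05,-1.47,0.002,-0.111,0,2.02,-0.05,-1.7,0.002,-0.111,0,1.82,-0.05,-1.91,0.002,-0.111,0,1.59,-0.06,-2.1,0.002,-0.111,0
```

Call:
{"method": "step_arm", "body": {"plan": [2.2, 0, -1.5, 0, -0.11, 0, 2, 0, -1.7, 0, -0.11, 0, 1.8, 0, -1.9, 0, -0.11, 0, 1.6, 0, -2.1, 0, -0.11, 0, 0, 0, 0, 0, 0, 0]}}

```text
time_s: 13.25
ee_pos: [378.5, -314.6, 233.5]
ee_rot: [179.7, -32.6, 11.4]
force: [1.9, -0.9, 0.8]
gripper_width: 90.2
gripper_force: 0.0
```

```bash
python3 - <<'E'
from h import *
s=sensors.state(); print(s["qpos"].round(1))
plan([420,-306,270],10.6,0)
E
```

```text
[-60.7   5.1 114.   38.1  56.   -2.5]
at [ 378.5 -314.6  233.5] [179.7 -32.6  11.4] rows 6 width 90.2
0.92,0,-0.13,0,-0.095,0.002,0.91,-0.01,-0.22,0,-0.095,0.002,0.88,-0.01,-0.3,0,-0.095,0.002,0.85,-0.01,-0.39,0,-0.095,0.002,0.81,-0.01,-0.46,0,-0.095,0.002
0.76,-0.01,-0.54,0,-0.095,0.002
```

Call:
{"method": "step_arm", "body": {"plan": [0.9, 0, -0.15, 0, -0.095, 0, 0.9, 0, -0.2, 0, -0.095, 0, 0.9, 0, -0.3, 0, -0.095, 0, 0.85, 0, -0.4, 0, -0.095, 0, 0.8, 0, -0.45, 0, -0.095, 0]}}

```text
time_s: 13.67
ee_pos: [410.1, -305.3, 257.7]
ee_rot: [-179.6, -5.0, 11.1]
force: [-0.7, 0.1, -0.3]
gripper_width: 89.8
gripper_force: 0.0
```

Call:
{"method": "step_arm", "body": {"plan": [0.75, 0, -0.55, 0, -0.095, 0, 0, 0, 0, 0, 0, 0, 0, 0, 0, 0, 0, 0]}}

```text
time_s: 13.92
ee_pos: [417.8, -303.4, 262.3]
ee_rot: [-179.4, 0.2, 11.4]
force: [-0.2, 0.4, -1.1]
gripper_width: 90.2
gripper_force: 0.0
```

```bash
python3 - <<'E'
from h import *
s=sensors.state(); print(s["ee_pos"],s["ee_rot"],s["qpos"].round(1))
p=viewer.grab_frame("wrist");save(p,"w3")
print(proj(p,[456.5,-301,154]))
print([(np.round(d["location"]),round(d["score"],2),ray(p,d["location"],79)) for d in viewer.pinpoint("stone_center",p)[:2]])
E
```

```text
[ 417.77306927 -303.42698184  262.26064558] [-179.40650936    0.19455455   11.36657708] [-37.4  12.1  93.3   0.3  75.2  41.1]
[282.1440632  168.81759834]
[(array([107., 139.]), 0.67, array([ 439.2, -140.2,   79. ])), (array([281., 151.]), 0.62, array([ 459.8, -300.4,   79. ]))]
```

View pics/w3.png

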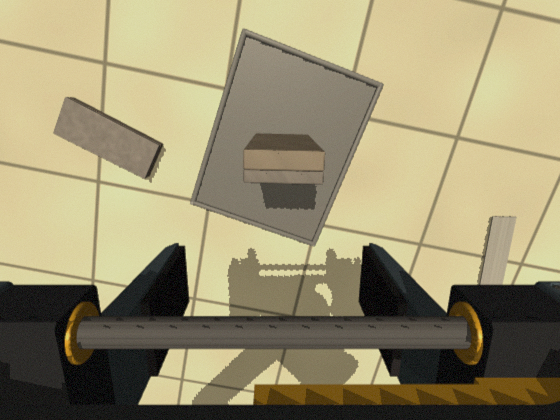

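The wrist view shows the stone upright on the tray. Its top face has corners (244,149), (324,149), (324,183) and (244,183), square to the jaws.

```bash
python3 - <<'E'
from h import *
p=viewer.grab_frame("wrist")
w=np.array([ray(p,q,154)[:2] for q in((244,149),(324,149),(324,183),(244,183))]);print(w,w.mean(0),np.linalg.norm(w[0]-w[1]),np.linalg.norm(w[1]-w[2]))
e=w[0]-w[1];print(np.degrees(np.arctan2(e[1],e[0]))-90)
c=w.mean(0); plan([c[0],c[1],215],10.8,0,20)
E
```

```text
[[ 463.2 -271.6]
 [ 474.4 -328.3]
 [ 450.1 -334.2]
 [ 438.5 -275.8]] [ 456.55  -302.475] 57.795588066910426 25.0059992801727
11.173838241814721
at [ 415.4 -304.1  262.5] [-179.4    0.2   11.1] rows 4 width 89.9
1.02,0.17,1.18,-0.003,0.001,0.001,1.02,0.17,1.18,-0.003,0.001,0.001,1.02,0.16,1.18,-0.003,0.001,0.001,1.02,0.16,1.19,-0.003,0.001,0.001
```

Call:
{"method": "step_arm", "body": {"plan": [1, 0.15, 0.9, -0.003, 0.001, 0, 1, 0.15, 1, -0.003, 0, 0, 1.05, 0.15, 1.1, -0.003, 0, 0, 1.05, 0.15, 1.2, -0.003, 0, 0, 0, 0, 0, 0, 0, 0]}}

```text
time_s: 14.48
ee_pos: [459.0, -301.1, 217.5]
ee_rot: [-180.0, 0.3, 11.2]
force: [-0.5, 0.3, -0.1]
gripper_width: 90.2
gripper_force: 0.0
```

```bash
python3 - <<'E'
from h import *
plan([456.5,-302,135],11,0,12)
E
```

```text
at [ 459.  -301.1  217.5] [-180.     0.3   11.2] rows 7 width 90.2
-0.03,0.01,1.18,0,0.001,0.001,-0.03,0.01,1.18,0,0.001,0.001,-0.03,0.01,1.18,0,0.001,0.001,-0.03,0.01,1.18,0,0.001,0.001,-0.03,0.01,1.18,0,0.001,0.001
-0.04,0.01,1.18,0,0.001,0.001,-0.04,0.01,1.18,0,0.001,0.001
```

Call:
{"method": "step_arm", "body": {"plan": [-0.1, 0, 1.2, 0, 0, 0, -0.1, 0, 1.2, 0, 0, 0, 0, 0, 1.2, 0, 0, 0, 0, 0, 1.2, 0, 0, 0, 0, 0, 1.2, 0, 0, 0]}}

```text
time_s: 14.9
ee_pos: [456.3, -302.7, 160.4]
ee_rot: [179.8, 0.2, 11.2]
force: [0.2, -0.2, -0.1]
gripper_width: 89.9
gripper_force: 0.0
```

Call:
{"method": "step_arm", "body": {"plan": [0, 0, 1.2, 0, 0, 0, 0, 0, 1, 0, 0, 0, 0, 0, 0, 0, 0, 0]}}

```text
time_s: 15.15
ee_pos: [455.1, -302.1, 137.0]
ee_rot: [180.0, 0.3, 11.2]
force: [-0.6, 0.4, -0.4]
gripper_width: 89.9
gripper_force: 0.0
```

Call:
{"method": "step_arm", "body": {"plan": [0, 0, 0, 0, 0, 0, 0, 0, 0, 0, 0, 0, 0, 0, 0, 0, 0, 0, 0, 0, 0, 0, 0, 0], "hand": 5, "newtons": 10}}

```text
time_s: 15.48
ee_pos: [456.6, -303.2, 140.1]
ee_rot: [179.7, 0.1, 11.2]
force: [-0.0, 0.2, -0.5]
gripper_width: 66.2
gripper_force: 0.0
```

Call:
{"method": "step_arm", "body": {"plan": [0, 0, 0, 0, 0, 0, 0, 0, 0, 0, 0, 0, 0, 0, 0, 0, 0, 0], "newtons": 40}}

```text
time_s: 15.73
ee_pos: [456.4, -303.0, 139.9]
ee_rot: [179.7, 0.1, 11.2]
force: [0.5, 1.6, 3.0]
gripper_width: 59.7
gripper_force: 40.0
```

```bash
python3 - <<'E'
from h import *
s=sensors.state(); print(s["gripper_force"],s["qpos"].round(1))
p=viewer.grab_frame("wrist")
print(proj(p,[456.5,-302,154]))
E
```

```text
39.959646463394165 [-34.6  19.9 100.9  -0.3  59.1  44.4]
[271.40750028 302.28724594]
```

Call:
{"method": "step_arm", "body": {"plan": [0, 0, -0.5, 0, 0, 0, 0, 0, -1, 0, 0, 0, 0, 0, -2, 0, 0, 0, 0, 0, -3, 0, 0, 0, 0, 0, -3, 0, 0, 0], "newtons": 45}}

```text
time_s: 16.2
ee_pos: [455.6, -302.1, 234.8]
ee_rot: [179.9, 0.3, 11.2]
force: [0.9, -0.3, -2.4]
gripper_width: 59.8
gripper_force: 44.9
```

Call:
{"method": "step_arm", "body": {"plan": [0, 0, -3, 0, 0, 0, 0, 0, -2.5, 0, 0, 0, 0, 0, -1, 0, 0, 0, 0, 0, 0, 0, 0, 0]}}

```text
time_s: 16.53
ee_pos: [457.4, -302.9, 302.1]
ee_rot: [179.5, -0.1, 11.2]
force: [0.9, -1.3, -3.7]
gripper_width: 59.7
gripper_force: 44.9
```

```bash
python3 - <<'E'
from h import *
s=sensors.state(); print(s["gripper_force"],s["qpos"].round(1))
plan([489,265,300],75,0,33)
E
```

```text
44.93985950946808 [-34.6  13.6  85.7  -0.3  80.4  44.3]
at [ 457.4 -302.9  302.1] [ 1.795e+02 -1.000e-01  1.120e+01] rows 18 width 59.7
0.78,-3.06,-0.01,0,0,-0.062,0.97,-3.01,-0.01,0,0,-0.062,1.16,-2.94,-0.01,0,0,-0.062,1.34,-2.86,-0.01,0,0,-0.062,1.51,-2.78,-0.01,0,0,-0.062
1.68,-2.68,0,0,0,-0.062,1.84,-2.57,0,0,0,-0.062,2,-2.45,0,0,0,-0.062,2.14,-2.32,0,0,0,-0.062,2.28,-2.18,0,0,0,-0.062
2.41,-2.04,0,0,0,-0.062,2.54,-1.89,0,0,0,-0.062,2.65,-1.72,0.01,0,0,-0.062,2.75,-1.56,0.01,0,0,-0.062,2.84,-1.38,0.01,0,0,-0.062
2.92,-1.21,0.01,0,0,-0.062,2.99,-1.02,0.01,0,0,-0.062,3.05,-0.84,0.01,0,0,-0.062
```

Call:
{"method": "step_arm", "body": {"plan": [0.8, -3.05, 0, 0, 0, -0.062, 0.95, -3, 0, 0, 0, -0.062, 1.15, -2.95, 0, 0, 0, -0.062, 1.35, -2.85, 0, 0, 0, -0.062, 1.5, -2.8, 0, 0, 0, -0.062]}}

```text
time_s: 16.95
ee_pos: [463.9, -142.9, 296.2]
ee_rot: [-180.0, 0.4, 29.1]
force: [0.4, 0.5, -3.7]
gripper_width: 59.5
gripper_force: 44.9
```

Call:
{"method": "step_arm", "body": {"plan": [1.7, -2.7, 0, 0, 0, -0.062, 1.85, -2.55, 0, 0, 0, -0.062, 2, -2.45, 0, 0, 0, -0.062, 2.15, -2.3, 0, 0, 0, -0.062, 2.3, -2.2, 0, 0, 0, -0.062]}}

```text
time_s: 17.37
ee_pos: [473.0, 15.0, 295.6]
ee_rot: [-179.9, 0.4, 46.9]
force: [0.9, 0.7, -3.6]
gripper_width: 59.8
gripper_force: 44.9
```

Call:
{"method": "step_arm", "body": {"plan": [2.4, -2.05, 0, 0, 0, -0.062, 2.55, -1.9, 0, 0, 0, -0.062, 2.65, -1.7, 0, 0, 0, -0.062, 2.75, -1.55, 0, 0, 0, -0.062, 2.85, -1.4, 0, 0, 0, -0.062]}}

```text
time_s: 17.78
ee_pos: [481.6, 172.7, 294.8]
ee_rot: [-179.8, 0.5, 64.6]
force: [-0.2, -0.9, -2.7]
gripper_width: 59.6
gripper_force: 44.9
```

Call:
{"method": "step_arm", "body": {"plan": [2.9, -1.2, 0, 0, 0, -0.062, 3, -1, 0, 0, 0, -0.062, 2.5, -0.7, 0, 0, 0, -0.062, 0, 0, 0, 0, 0, 0, 0, 0, 0, 0, 0, 0]}}

```text
time_s: 18.2
ee_pos: [486.7, 260.9, 294.0]
ee_rot: [-179.8, 0.5, 75.2]
force: [-0.2, -0.8, -2.2]
gripper_width: 59.8
gripper_force: 44.9
```

```bash
python3 - <<'E'
from h import *
s=sensors.state(); print(s["gripper_force"],s["qpos"].round(1),s["ee_pos"],s["ee_rot"])
p=viewer.grab_frame("wrist");save(p,"w4")
for t,z in(("slot",12),("stand",0),("board",12)): print([(np.round(d["location"]),round(d["score"],2),ray(p,d["location"],z)) for d in viewer.pinpoint(t,p)[:2]])
E
```

```text
44.94049072265625 [27.1 14.6 85.5 -0.2 80.5 41.9] [486.73527148 260.87233018 294.03974823] [-179.77087857    0.49801726   75.23107894]
[(array([276.,  89.]), 0.56, array([514.1, 355.9,  12. ])), (array([286., 149.]), 0.54, array([508. , 286.9,  12. ]))]
[(array([280., 122.]), 0.71, array([508.6, 318.9,   0. ]))]
[(array([282., 148.]), 0.92, array([502.9, 289.3,  12. ]))]
```

View pics/w4.png

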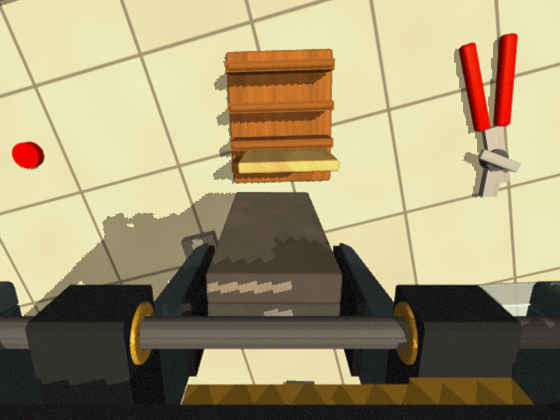

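The wrist view shows the stand at about (225-340, 48-182). The wide slot lies between the fins at rows ~65 and ~105, and the board is at row ~160, on the near side. I'll measure the fin lines numerically.

```bash
python3 - <<'E'
from h import *
p=viewer.grab_frame("wrist"); print(np.round(p["position"]))
c0=np.array([514,356.]); th=np.radians(-15); ex=np.array([np.cos(th),np.sin(th)]); ey=np.array([-ex[1],ex[0]])
hsv=cv2.cvtColor(p["img"],cv2.COLOR_RGB2HSV)
ys=np.arange(-40,60,2)
for z in(62,):
  for x in(-35,0,35):
    o=[]
    for y in ys:
        vals=[]
        for dx in range(-8,9,2):
            u,v=proj(p,[*(c0+(x+dx)*ex+y*ey),z]); vals.append(p["img"][int(round(v)),int(round(u))].astype(float))
        o.append(np.mean(vals,0))
    o=np.array(o); print(x,[f"{y}:{int(a[0])}/{int(a[2])}" for y,a in zip(ys,o)])
m=((hsv[:,:,0]<20)&(hsv[:,:,1]>130)).astype(np.uint8); m[190:]=0; m[:,:180]=0; m[:,400:]=0
print([ (r,np.flatnonzero(m[r])[[0,-1]]) for r in range(46,190,8) if m[r].any()])
E
```

```text
[509. 341. 451.]
-35 ['-40:190/41', '-38:189/42', '-36:191/42', '-34:131/29', '-32:107/21', '-30:109/25', '-28:107/21', '-26:111/24', '-24:158/35', '-22:146/32', '-20:182/40', '-18:187/42', '-16:175/39', '-14:187/39', '-12:189/41', '-10:190/41', '-8:190/41', '-6:190/40', '-4:190/42', '-2:190/42', '0:173/39', '2:114/24', '4:107/24', '6:109/24', '8:109/24', '10:108/23', '12:56/10', '14:97/23', '16:138/33', '18:153/34', '20:185/42', '22:185/41', '24:178/39', '26:189/43', '28:189/41', '30:186/40', '32:174/36', '34:229/164', '36:236/178', '38:236/178', '40:236/180', '42:236/180', '44:236/180', '46:236/180', '48:236/181', '50:237/182', '52:232/174', '54:209/155', '56:188/134', '58:204/147']
0 ['-40:193/42', '-38:193/42', '-36:194/45', '-34:185/42', '-32:123/28', '-30:111/25', '-28:111/25', '-26:110/26', '-24:138/31', '-22:136/32', '-20:163/35', '-18:191/42', '-16:178/39', '-14:185/41', '-12:198/45', '-10:196/41', '-8:198/42', '-6:198/43', '-4:199/45', '-2:198/43', '0:200/43', '2:160/34', '4:112/26', '6:112/26', '8:115/28', '10:113/27', '12:86/17', '14:54/14', '16:162/36', '18:131/29', '20:
[... 653 characters left out ...]
16', '18:150/34', '20:143/32', '22:182/36', '24:188/40', '26:184/41', '28:193/42', '30:194/42', '32:194/43', '34:186/38', '36:232/181', '38:236/187', '40:235/187', '42:236/187', '44:235/186', '46:236/187', '48:235/186', '50:236/186', '52:236/188', '54:235/186', '56:236/186', '58:236/185']
[(54, array([224, 329])), (62, array([223, 331])), (70, array([224, 329])), (78, array([226, 329])), (86, array([226, 329])), (94, array([227, 328])), (102, array([227, 331])), (110, array([226, 328])), (118, array([228, 328])), (126, array([229, 328])), (134, array([229, 328])), (142, array([228, 330])), (150, array([230, 328])), (158, array([231, 335])), (166, array([230, 237])), (174, array([232, 327]))]
```

```bash
python3 - <<'E'
from h import *
p=viewer.grab_frame("wrist")
c0=np.array([514,356.2]); th=np.radians(-12.6); ex=np.array([np.cos(th),np.sin(th)]); ey=np.array([-ex[1],ex[0]])
for q,z in(((226,82),12),((329,82),12),((223,62),62),((331,62),62),((227,102),62),((331,102),62)):
    d=ray(p,q,z)[:2]-c0; print(q,np.round([d@ex,d@ey],1))
plan([514,356.2,240],77.4,0,25)
E
```

```text
(226, 82) [-54.8   8.9]
(329, 82) [62.9  3.9]
(223, 62) [-50.1  24.9]
(331, 62) [57.5 20.3]
(227, 102) [-49.2 -13.3]
(331, 102) [ 57.7 -17.7]
at [487.7 259.3 296.6] [-180.     0.3   75. ] rows 5 width 59.6
2.01,0.01,1.12,0,0.001,-0.008,2.01,0.02,1.12,0,0.001,-0.008,2.01,0.04,1.13,0,0.001,-0.008,2.01,0.06,1.13,0,0.001,-0.008,2.01,0.07,1.13,0,0.001,-0.008
```

```bash
python3 - <<'E'
from h import *
plan([518,355.3,297],77.4,0,25)
E
```

```text
at [487.7 259.3 296.6] [-180.     0.3   75. ] rows 5 width 59.6
2.01,0.09,-0.02,0,0.001,-0.008,2.01,0.11,-0.02,0,0.001,-0.008,2.01,0.12,-0.01,0,0.001,-0.008,2.01,0.14,-0.01,0,0.001,-0.008,2.01,0.16,-0.01,0,0.001,-0.008
```

Call:
{"method": "step_arm", "body": {"plan": [2, 0.1, 0, 0, 0.001, -0.008, 2, 0.1, 0, 0, 0.001, -0.008, 2, 0.12, 0, 0, 0.001, -0.008, 2, 0.14, 0, 0, 0.001, -0.008, 2, 0.16, 0, 0, 0.001, -0.008]}}

```text
time_s: 18.92
ee_pos: [518.3, 355.9, 296.7]
ee_rot: [-180.0, -0.0, 77.3]
force: [0.6, -0.2, -2.7]
gripper_width: 59.9
gripper_force: 44.9
```

Call:
{"method": "step_arm", "body": {"plan": [0, 0, 1.5, 0, 0, 0, 0, 0, 2, 0, 0, 0, 0, 0, 2, 0, 0, 0, 0, 0, 1, 0, 0, 0, 0, 0, 0, 0, 0, 0]}}

```text
time_s: 19.33
ee_pos: [516.8, 354.5, 228.7]
ee_rot: [-179.7, 0.2, 77.4]
force: [-0.3, -0.7, -2.9]
gripper_width: 59.6
gripper_force: 44.9
```

```bash
python3 - <<'E'
from h import *
s=sensors.state(); print(s["ee_pos"],s["ee_rot"],s["force"])
plan([518,355.3,215],77.4,0,25)
E
```

```text
[516.75814911 354.48960668 228.70415312] [-179.73559209    0.23193097   77.35646955] [-0.2831469  -0.69820727 -2.90730061]
at [516.8 354.5 228.7] [-179.7    0.2   77.4] rows 1 width 59.6
0.11,0.11,1.37,-0.005,0.004,-0.001
```

Call:
{"method": "step_arm", "body": {"plan": [0.1, 0.1, 1, -0.004, 0.003, 0, 0, 0, 1, 0, 0, 0, 0, 0, 0.3, 0, 0, 0, 0, 0, 0, 0, 0, 0, 0, 0, 0, 0, 0, 0]}}

```text
time_s: 19.75
ee_pos: [519.3, 356.7, 208.9]
ee_rot: [179.8, -0.2, 77.4]
force: [0.3, 0.1, -3.0]
gripper_width: 59.6
gripper_force: 44.9
```

```bash
python3 - <<'E'
from h import *
plan([518,355.3,195],77.4,0,25)
E
```

```text
at [519.3 356.7 208.9] [179.8  -0.2  77.4] rows 1 width 59.6
-0.17,-0.1,1.39,0.004,-0.004,0
```

Call:
{"method": "step_arm", "body": {"plan": [-0.14, -0.1, 0.5, 0.003, -0.003, 0, 0, 0, 0.2, 0, 0, 0, 0, 0, 0, 0, 0, 0, 0, 0, 0, 0, 0, 0]}}

```text
time_s: 20.08
ee_pos: [517.8, 355.5, 201.4]
ee_rot: [180.0, -0.0, 77.4]
force: [0.3, 0.1, -3.5]
gripper_width: 59.9
gripper_force: 44.9
```

```bash
python3 - <<'E'
from h import *
plan([518,355.3,185],77.4,0,25)
E
```

```text
at [517.8 355.5 201.4] [180.   -0.   77.4] rows 1 width 59.9
-0.02,0.03,1.64,0,0,0
```

Aligned; lowering gently.

Call:
{"method": "step_arm", "body": {"plan": [0, 0, 0.4, 0, 0, 0, 0, 0, 0.4, 0, 0, 0, 0, 0, 0, 0, 0, 0]}}

```text
time_s: 20.33
ee_pos: [518.2, 355.9, 195.5]
ee_rot: [179.9, -0.1, 77.4]
force: [-1.9, -0.7, 5.9]
gripper_width: 59.6
gripper_force: 45.0
```

Call:
{"method": "step_arm", "body": {"plan": [0, 0, 0.5, 0, 0, 0, 0, 0, 0.5, 0, 0, 0, 0, 0, 0, 0, 0, 0]}}

```text
time_s: 20.58
ee_pos: [518.7, 357.5, 194.7]
ee_rot: [179.6, -0.6, 77.4]
force: [-10.3, -4.1, 41.9]
gripper_width: 59.6
gripper_force: 45.2
```

```bash
python3 - <<'E'
from h import *
s=sensors.state(); r=R.from_euler('xyz',s["ee_rot"],degrees=True)
print("tool force",r.inv().apply(s["force"]).round(1),"torque w",np.round(s["torque"],2),"tool",r.inv().apply(s["torque"]).round(2))
E
```

```text
tool force [ -5.8  -8.9 -42. ] torque w [-0.76  2.67  0.06] tool [ 2.44 -1.33 -0.05]
```

Call:
{"method": "step_arm", "body": {"plan": [0, 0, -0.7, 0, 0, 0, 0, 0, -0.8, 0, 0, 0, 0, 0, -0.7, 0, 0, 0, 0, 0, 0, 0, 0, 0, 0, 0, 0, 0, 0, 0]}}

```text
time_s: 21.0
ee_pos: [517.8, 355.5, 204.7]
ee_rot: [-180.0, 0.0, 77.4]
force: [0.7, 0.8, -4.4]
gripper_width: 59.9
gripper_force: 44.9
```

```bash
python3 - <<'E'
from h import *
s=sensors.state(); r=R.from_euler('xyz',s["ee_rot"],degrees=True); print(s["ee_pos"],s["ee_rot"])
print("tool torque",r.inv().apply(s["torque"]).round(2))
p=viewer.grab_frame("wrist"); print(np.round(p["position"]))
# profile along own y of fin1 and stone in the wrist view, plane z=62, at x = -45, +45
c0=np.array([518,355.3]); th=np.radians(-12.6); ex=np.array([np.cos(th),np.sin(th)]); ey=np.array([-ex[1],ex[0]])
for x in(-42,-36,36,42,48):
    print(x,[f"{y}:{'/'.join(str(int(k)) for k in p['img'][tuple(np.round(proj(p,[*(c0+x*ex+y*ey),62])[::-1]).astype(int))][[0,2]])}" for y in range(4,30)])
print(proj(p,[*(c0+20*ey),62]),proj(p,[*(c0-20*ey),62]),proj(p,[*(c0+45*ex+20*ey),62]))
E
```

```text
[517.83570281 355.5307748  204.7061606 ] [-1.79988524e+02  2.40670438e-02  7.74034494e+01]
tool torque [-0.07 -0.05  0.  ]
[536. 438. 361.]
-42 ['4:94/16', '5:95/4', '6:98/24', '7:95/17', '8:97/18', '9:95/23', '10:100/25', '11:95/23', '12:107/27', '13:172/39', '14:172/35', '15:166/36', '16:119/23', '17:149/41', '18:151/34', '19:130/25', '20:160/32', '21:175/42', '22:184/45', '23:184/43', '24:178/37', '25:166/38', '26:160/34', '27:111/24', '28:90/25', '29:88/18']
-36 ['4:101/24', '5:105/26', '6:108/21', '7:108/27', '8:107/22', '9:104/23', '10:109/28', '11:105/18', '12:160/40', '13:183/34', '14:171/38', '15:125/24', '16:111/27', '17:145/29', '18:134/25', '19:129/30', '20:168/39', '21:176/41', '22:183/39', '23:188/48', '24:177/39', '25:167/31', '26:156/34', '27:111/29', '28:89/23', '29:88/23']
36 ['4:177/41', '5:174/41', '6:173/34', '7:171/36', '8:174/42', '9:179/38', '10:173/42', '11:172/37', '12:174/35', '13:173/38', '14:174/35', '15:176/35', '16:174/41', '17:154/30', '18:129/28', '19:139/27', '20:175/36', '21:187/35', '22:190/43', '23:180/43', '24:169/36', '25:164/29', '26:119/25', '27:93/27', '28:90/30', '29:87/13']
42 ['4:184/37', '5:183/41', '6:183/42', '7:187/41', '8:182/38', '9:188/45', '10:189/40', '11:190/44', '12:187/39', '13:182/38', '14:184/35', '15:187/43', '16:181/36', '17:160/34', '18:132/31', '19:145/38', '20:174/36', '21:191/44', '22:189/47', '23:180/40', '24:166/39', '25:163/39', '26:111/27', '27:88/21', '28:87/22', '29:88/14']
48 ['4:194/40', '5:193/42', '6:191/37', '7:195/48', '8:192/34', '9:195/41', '10:193/41', '11:194/37', '12:183/34', '13:185/42', '14:187/40', '15:188/40', '16:180/38', '17:163/40', '18:134/32', '19:147/34', '20:177/41', '21:190/44', '22:188/38', '23:182/41', '24:172/39', '25:169/41', '26:114/30', '27:84/5', '28:88/22', '29:90/21']
[273.96670065 184.37144761] [273.95598111 229.23650927] [327.40290388 184.36142757]
```

```bash
python3 - <<'E'
from h import *
s=sensors.state(); print(s["ee_pos"],s["ee_rot"])
p=viewer.grab_frame("wrist")
c0=np.array([518,355.3]); th=np.radians(-12.6); ex=np.array([np.cos(th),np.sin(th)]); ey=np.array([-ex[1],ex[0]])
d=np.array(p["position"])[:2]-c0; print("cam own",d@ex,d@ey)
for x in(-27,-15,0,15,27):
    print(x,[f"{y}:{'/'.join(str(int(k)) for k in np.mean([p['img'][tuple(np.round(proj(p,[*(c0+(x+e)*ex+y*ey),62])[::-1]).astype(int))] for e in(-2,-1,0,1,2)],0)[[0,2]])}" for y in range(2,28)])
# side edges of the stone's front face at its bottom
v=int(round(proj(p,[*(c0+9*ey),62])[1])); print(v,[f"{u}:{'/'.join(str(k) for k in p['img'][v,u][[0,2]])}" for u in list(range(228,250))+list(range(300,322))])
E
```

```text
[517.61601923 355.39336984 204.19904072] [-1.79945314e+02  6.82815328e-02  7.74063410e+01]
cam own -0.5047216483894179 84.30889681386468
-27 ['2:85/59', '3:86/59', '4:83/57', '5:81/57', '6:78/54', '7:82/55', '8:84/59', '9:84/59', '10:82/58', '11:83/59', '12:178/45', '13:194/40', '14:194/42', '15:172/38', '16:134/31', '17:149/29', '18:131/28', '19:142/31', '20:163/36', '21:174/38', '22:183/39', '23:186/43', '24:169/40', '25:163/35', '26:166/35', '27:115/26']
-15 ['2:80/57', '3:79/56', '4:80/56', '5:79/52', '6:80/56', '7:80/55', '8:80/57', '9:81/57', '10:83/60', '11:81/57', '12:181/43', '13:199/40', '14:196/40', '15:176/38', '16:147/30', '17:155/34', '18:130/28', '19:145/30', '20:163/33', '21:175/37', '22:185/43', '23:184/38', '24:169/40', '25:167/35', '26:157/35', '27:113/27']
0 ['2:81/56', '3:82/58', '4:81/57', '5:82/57', '6:80/54', '7:79/56', '8:82/57', '9:81/57', '10:79/55', '11:79/56', '12:167/43', '13:192/41', '14:195/43', '15:184/41', '16:159/33', '17:169/35', '18:133/31', '19:147/27', '20:165/35', '21:177/38', '22:188/44', '23:185/43', '24:164/34', '25:169/36', '26:142/26', '27
[... 554 characters left out ...]
 '20:171/40', '21:182/38', '22:186/38', '23:183/42', '24:164/33', '25:173/40', '26:130/25', '27:96/23']
197 ['228:102/27', '229:104/28', '230:103/22', '231:108/25', '232:107/24', '233:106/20', '234:104/28', '235:81/48', '236:84/58', '237:83/59', '238:89/58', '239:88/61', '240:82/56', '241:83/57', '242:85/57', '243:86/61', '244:84/59', '245:85/64', '246:83/57', '247:84/57', '248:81/59', '249:85/59', '300:79/55', '301:82/61', '302:82/58', '303:80/59', '304:81/60', '305:83/59', '306:79/54', '307:79/54', '308:98/55', '309:162/47', '310:176/39', '311:180/37', '312:185/37', '313:184/38', '314:183/37', '315:179/39', '316:178/46', '317:174/39', '318:180/42', '319:185/42', '320:194/42', '321:187/31']
```

Call:
{"method": "step_arm", "body": {"plan": [0, 0, 0.5, 0, 0, 0, 0, 0, 0.35, 0, 0, 0, 0, 0, 0, 0, 0, 0, 0, 0, 0, 0, 0, 0]}}

```text
time_s: 21.43
ee_pos: [517.5, 355.4, 196.0]
ee_rot: [-180.0, 0.1, 77.4]
force: [0.3, -0.5, -3.8]
gripper_width: 59.6
gripper_force: 44.9
```

```bash
cat > prof.py <<'E'
from h import *
s=sensors.state(); r=R.from_euler('xyz',s["ee_rot"],degrees=True); print(s["ee_pos"].round(1),s["ee_rot"].round(2),"tool F",r.inv().apply(s["force"]).round(1),"T",r.inv().apply(s["torque"]).round(2))
p=viewer.grab_frame("wrist")
c0=np.array([518,355.3]); th=np.radians(-12.6); ex=np.array([np.cos(th),np.sin(th)]); ey=np.array([-ex[1],ex[0]])
for x in(-45,-27,0,27,45):
    print(x,[f"{y}:{int(np.mean([p['img'][tuple(np.round(proj(p,[*(c0+(x+e)*ex+y*ey),62])[::-1]).astype(int))][0] for e in(-2,-1,0,1,2)]))}" for y in range(6,30)])
E
python3 prof.py
```

```text
[517.5 355.4 196. ] [-1.7995e+02  6.0000e-02  7.7410e+01] tool F [-0.4  0.4  3.8] T [-0.08 -0.01  0.05]
-45 ['6:105', '7:104', '8:103', '9:104', '10:101', '11:110', '12:169', '13:180', '14:183', '15:181', '16:170', '17:162', '18:153', '19:141', '20:158', '21:172', '22:182', '23:186', '24:171', '25:163', '26:171', '27:133', '28:95', '29:87']
-27 ['6:85', '7:82', '8:80', '9:82', '10:84', '11:85', '12:84', '13:84', '14:180', '15:184', '16:150', '17:165', '18:143', '19:146', '20:163', '21:175', '22:185', '23:185', '24:170', '25:166', '26:170', '27:119', '28:88', '29:86']
0 ['6:82', '7:83', '8:82', '9:80', '10:82', '11:78', '12:79', '13:80', '14:168', '15:183', '16:165', '17:170', '18:139', '19:151', '20:167', '21:178', '22:185', '23:186', '24:165', '25:170', '26:158', '27:111', '28:90', '29:87']
27 ['6:80', '7:79', '8:82', '9:83', '10:92', '11:104', '12:108', '13:113', '14:175', '15:170', '16:153', '17:167', '18:135', '19:155', '20:173', '21:183', '22:187', '23:182', '24:165', '25:172', '26:131', '27:94', '28:87', '29:86']
45 ['6:195', '7:193', '8:193', '9:197', '10:195', '11:196', '12:196', '13:196', '14:196', '15:193', '16:182', '17:159', '18:130', '19:158', '20:174', '21:187', '22:190', '23:180', '24:164', '25:173', '26:132', '27:94', '28:87', '29:88']
```

Call:
{"method": "step_arm", "body": {"plan": [0.02, 0, 0.3, 0, 0, 0.007, 0, 0, 0, 0, 0, 0, 0, 0, 0, 0, 0, 0]}}

```text
time_s: 21.73
ee_pos: [517.8, 355.7, 193.8]
ee_rot: [180.0, -0.0, 77.0]
force: [-0.3, 0.1, -3.1]
gripper_width: 59.6
gripper_force: 44.9
```

```bash
python3 prof.py
```

```text
[517.8 355.7 193.8] [ 1.7999e+02 -1.0000e-02  7.7000e+01] tool F [ 0.  -0.3  3.1] T [-0.06 -0.07  0.02]
-45 ['6:103', '7:104', '8:103', '9:102', '10:102', '11:107', '12:152', '13:153', '14:176', '15:182', '16:171', '17:170', '18:140', '19:135', '20:152', '21:166', '22:184', '23:182', '24:174', '25:166', '26:172', '27:104', '28:87', '29:88']
-27 ['6:83', '7:83', '8:82', '9:82', '10:82', '11:84', '12:84', '13:84', '14:84', '15:104', '16:148', '17:170', '18:131', '19:133', '20:153', '21:171', '22:183', '23:185', '24:175', '25:165', '26:145', '27:103', '28:87', '29:87']
0 ['6:81', '7:80', '8:82', '9:82', '10:82', '11:81', '12:82', '13:78', '14:78', '15:178', '16:173', '17:173', '18:132', '19:135', '20:166', '21:180', '22:186', '23:184', '24:173', '25:171', '26:144', '27:102', '28:89', '29:87']
27 ['6:81', '7:81', '8:79', '9:81', '10:84', '11:90', '12:98', '13:109', '14:140', '15:158', '16:149', '17:166', '18:134', '19:155', '20:173', '21:182', '22:186', '23:183', '24:162', '25:172', '26:145', '27:102', '28:88', '29:88']
45 ['6:194', '7:192', '8:194', '9:193', '10:196', '11:195', '12:196', '13:195', '14:194', '15:194', '16:189', '17:177', '18:136', '19:157', '20:171', '21:184', '22:188', '23:173', '24:165', '25:172', '26:131', '27:95', '28:88', '29:89']
```

No contact below the earlier catch height. Continuing down.

Call:
{"method": "step_arm", "body": {"plan": [-0.02, 0, 0.4, 0, 0, 0, 0, 0, 0.3, 0, 0, 0, 0, 0, 0, 0, 0, 0]}}

```text
time_s: 22.03
ee_pos: [517.3, 355.3, 186.0]
ee_rot: [-180.0, 0.1, 77.0]
force: [-0.6, -0.0, -3.6]
gripper_width: 59.6
gripper_force: 44.9
```

Call:
{"method": "step_arm", "body": {"plan": [0, 0, 0.4, 0, 0, 0, 0, 0, 0.3, 0, 0, 0, 0, 0, 0, 0, 0, 0]}}

```text
time_s: 22.28
ee_pos: [517.4, 355.3, 179.0]
ee_rot: [-180.0, 0.1, 77.0]
force: [0.2, 0.6, -2.6]
gripper_width: 59.7
gripper_force: 44.9
```

Call:
{"method": "step_arm", "body": {"plan": [0, 0, 0.6, 0, 0, 0, 0, 0, 0.6, 0, 0, 0, 0, 0, 0, 0, 0, 0]}}

```text
time_s: 22.53
ee_pos: [517.0, 355.1, 166.2]
ee_rot: [-179.9, 0.1, 77.0]
force: [1.0, 0.7, -3.3]
gripper_width: 59.5
gripper_force: 44.9
```

Call:
{"method": "step_arm", "body": {"plan": [0, 0, 0.6, 0, 0, 0, 0, 0, 0.5, 0, 0, 0, 0, 0, 0, 0, 0, 0]}}

```text
time_s: 22.78
ee_pos: [517.2, 355.2, 155.5]
ee_rot: [-179.9, 0.1, 77.0]
force: [-0.3, -0.7, -3.5]
gripper_width: 60.3
gripper_force: 44.9
```

Call:
{"method": "step_arm", "body": {"plan": [0, 0, 0.2, 0, 0, 0, 0, 0, 0.2, 0, 0, 0, 0, 0, 0, 0, 0, 0]}}

```text
time_s: 23.03
ee_pos: [517.7, 355.5, 152.6]
ee_rot: [180.0, 0.0, 77.0]
force: [-1.7, -0.1, -3.5]
gripper_width: 59.8
gripper_force: 44.9
```

Call:
{"method": "step_arm", "body": {"plan": [0, 0, 0.2, 0, 0, 0, 0, 0, 0, 0, 0, 0]}}

```text
time_s: 23.2
ee_pos: [517.8, 355.5, 150.8]
ee_rot: [180.0, -0.0, 77.0]
force: [-1.1, 0.1, -3.9]
gripper_width: 59.8
gripper_force: 44.9
```

Call:
{"method": "step_arm", "body": {"plan": [0, 0, 0.15, 0, 0, 0, 0, 0, 0, 0, 0, 0]}}

```text
time_s: 23.37
ee_pos: [517.8, 355.5, 149.3]
ee_rot: [180.0, -0.0, 77.0]
force: [0.3, 0.1, -3.0]
gripper_width: 59.9
gripper_force: 44.9
```

Call:
{"method": "step_arm", "body": {"plan": [0, 0, 0.1, 0, 0, 0, 0, 0, 0, 0, 0, 0]}}

```text
time_s: 23.53
ee_pos: [517.8, 355.6, 148.3]
ee_rot: [180.0, -0.0, 77.0]
force: [-0.1, 0.2, -3.5]
gripper_width: 59.6
gripper_force: 44.9
```

Call:
{"method": "step_arm", "body": {"plan": [0, 0, 0.1, 0, 0, 0, 0, 0, 0, 0, 0, 0]}}

```text
time_s: 23.7
ee_pos: [518.0, 355.7, 147.6]
ee_rot: [180.0, -0.0, 77.0]
force: [-0.8, -0.0, -2.1]
gripper_width: 59.8
gripper_force: 44.9
```

Call:
{"method": "step_arm", "body": {"plan": [0, 0, 0.1, 0, 0, 0, 0, 0, 0, 0, 0, 0]}}

```text
time_s: 23.87
ee_pos: [518.0, 355.8, 147.6]
ee_rot: [179.9, -0.1, 77.0]
force: [-1.7, -0.4, 3.4]
gripper_width: 60.1
gripper_force: 44.9
```

Floor contact. Releasing.

Call:
{"method": "step_arm", "body": {"plan": [0, 0, 0, 0, 0, 0, 0, 0, 0, 0, 0, 0], "newtons": 4}}

```text
time_s: 24.03
ee_pos: [517.7, 356.0, 147.4]
ee_rot: [180.0, -0.1, 77.0]
force: [-2.8, 0.8, 4.9]
gripper_width: 60.0
gripper_force: 4.0
```

Call:
{"method": "step_arm", "body": {"plan": [0, 0, 0, 0, 0, 0, 0, 0, 0, 0, 0, 0, 0, 0, 0, 0, 0, 0, 0, 0, 0, 0, 0, 0, 0, 0, 0, 0, 0, 0], "hand": 8.5}}

```text
time_s: 24.45
ee_pos: [518.0, 355.5, 146.1]
ee_rot: [180.0, 0.0, 77.0]
force: [0.1, 0.5, -0.5]
gripper_width: 84.9
gripper_force: 0.0
```

Call:
{"method": "step_arm", "body": {"plan": [0, 0, -1, 0, 0, 0, 0, 0, -2, 0, 0, 0, 0, 0, -3, 0, 0, 0, 0, 0, -3, 0, 0, 0, 0, 0, -3, 0, 0, 0]}}

```text
time_s: 24.87
ee_pos: [517.7, 355.4, 268.5]
ee_rot: [180.0, -0.0, 77.0]
force: [0.6, 1.0, 0.1]
gripper_width: 85.0
gripper_force: 0.0
```

Call:
{"method": "step_arm", "body": {"plan": [-1, 0, -1, 0, 0, 0, -3, 0, 0, 0, 0, 0, -3, 0, 0, 0, 0, 0, -3, 0, 0, 0, 0, 0, 0, 0, 0, 0, 0, 0]}}

```text
time_s: 25.28
ee_pos: [493.5, 253.2, 276.7]
ee_rot: [-180.0, 0.2, 76.8]
force: [-0.1, -0.3, -1.0]
gripper_width: 85.4
gripper_force: 0.0
```

```bash
python3 - <<'E'
from h import *
s=sensors.state(); print(s["ee_pos"],s["ee_rot"])
for n in("wrist","top","side"):
    p=viewer.grab_frame(n); print(n,"expect top face",proj(p,[518,355.3,162]).round(),"centre",proj(p,[518,355.3,87]).round())
    for t,z in(("stone_center",87),("board",12)): print(t,[(np.round(d["location"]),round(d["score"],2),ray(p,d["location"],z)[:2]) for d in viewer.pinpoint(t,p)[:3]])
    if n=="wrist":
        for t in(15,25): print(seg(p,proj(p,[518,355.3,162]),162,t))
E
```

```text
[493.46670936 253.21739195 276.7494788 ] [-179.99208911    0.19670776   76.83726187]
wrist expect top face [275.  73.] centre [274.  79.]
stone_center [(array([197., 270.]), 0.83, array([396.1, 191.2])), (array([273.,  75.]), 0.72, array([517.2, 359. ]))]
board [(array([278., 148.]), 0.92, array([506.5, 286.3]))]
[514.8 356.8  58.8  13.2 -26.5]
[516.8 357.6  59.   24.  -13.5]
top expect top face [115. 236.] centre [125. 239.]
stone_center [(array([211., 298.]), 0.87, array([373.3, 140. ])), (array([381., 264.]), 0.2, array([ 458.1, -274.2]))]
board [(array([159., 244.]), 0.56, array([509.9, 287.7]))]
side expect top face [179. 276.] centre [185. 302.]
stone_center [(array([348., 235.]), 0.9, array([378.5, -21.8])), (array([306., 304.]), 0.55, array([335.1, 203. ]))]
board [(array([220., 305.]), 0.86, array([505.9, 280.4]))]
```

The top face measures 59 x 24 mm at the slot, heading -13.5°, so the stone is upright and seated.

```bash
python3 -c "
from workcell import env
print(env.job_done())"
```

```text
the job is handed in; nothing more can be done
None
```

The stone stood free on the drip tray, then went on end into the wide slot, down to the floor and about 2 mm from my estimate of the slot's middle; it caught lightly on a fin once on the way in. The job is handed in at about 25 s, but no verdict came back.

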